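Set a copier paper tray for smaller stock

ROBOT

A 6-joint arm with a two-finger parallel gripper is mounted at the origin on the work surface. World frame = base frame: x ahead of the robot, y to its left, z up, the work surface at z = 0. Lengths are in mm, angles in degrees, forces in N, time in s.
With the tool pointing down it reaches from about 350 to 850 mm from the base axis. Payload 8.1 kg.
Tool frame: the origin (TCP) lies midway between the tips of the shut fingers; the grasp point (between the pads) lies 19 mm behind it (hold_point_z is the distance from the TCP to the grasp point, in mm); z points along the fingers, y is the direction in which the jaws open and shut (so a half turn about z gives the same grasp; the last joint's range is limited). The gripper opens to 85 mm and grips with 20 to 120 N. Pads are 22 mm wide; open, the fingers measure 114 mm over their backs; the gripper's body (76 mm by 85 mm) begins 54 mm behind the grasp point. The pads swing forward as they close: fully open they stand 13 mm farther back than shut.
Start: joints at [71.654, 7.471, 85.268, -0, 87.261, -4.893], TCP at [139.567, 583.546, 231.292] pointing down, gripper open.
Joint ranges: [-169.43, 169.43], [-51.17, 129.36], [1.28, 143.12], [-76.62, 256.62], [0, 156.53], [-152.29, 152.29]. Speed limits (degrees/s): [136.94, 136.94, 159.86, 180, 180, 180].

INTERFACE

Orientations are given as [roll, pitch, yaw] about the fixed x, y, z axes, in that order (R = Rz(yaw) Ry(pitch) Rx(roll)).
In Python, from bench import sense, snapshot, camera_params, hand_in, hold_point_z gives the robot as it stands.
- The arm moves only by the tool servo_tool, never from a script. Its argument "motion" is a list of rows, each a list of 7 numbers: the finger opening in mm, from 0 to 85.4, then the shift along the tool's x, y, z in mm, then the turn, a rotation vector about the tool's x, y, z in rad. A call has 1 to 10 rows; each row shifts and turns the pose as measured when the row begins, along the tool's axes as they then stand; what a row does not reach is not made up. A row lasts 1/10 s, in which the tool goes at most 50 mm and 8.59 degrees, less where a joint would pass 70% of its speed; a pose out of reach is approached as far as the arm can. A call with a gripper value outside its range is refused whole. The fingers move at their own pace and stop on an object; "force" is the grip in N (left out, the last holds). Time passes only in rows, so rows that do not move let the fingers close. It gives the time, the measured TCP pose, the force and the opening at its end, in the units of the state.
- sense(): the state, without advancing time (a new reading comes with each control period).
- snapshot(name): name is "side" or "top" or "wrist"; returns the picture (384x512x3 uint8, blue, green, red); there is no depth.
- camera_params(name): a dict with "fx", "fy", "cx", "cy" (pixels), "R" (3x3) and "t" (3): a world point X has camera coordinates R X + t; the wrist camera has in their place "tool_from_camera" (4x4, takes a point from camera to tool coordinates, whose origin is the TCP and whose axes are the flange's). Camera axes: x right, y down, z forward; pixel columns grow to the right and rows downward; lengths in mm; the calibration is good to about 2 mm. A picture is of the moment at which its call begins: read the wrist's pose just before it. camera_params takes no time and is no camera call.
- hand_in(): hands the job in, once; it reports no verdict.
The state is a dict: "time": time; "joint_pos": joint angles; "qd": joint speeds; "joint_efforts": joint torques, N m; "tool_pos": TCP position; "tcp_rot": TCP orientation; "ft_force": force on the tool from outside, world axes, zero at the start; "wrist_torque": the same for the moment, N m; "finger_gap": finger opening in mm.
Only numpy, scipy, OpenCV 4.12 (cv2) and the standard library are available. Lean on these libraries where they do the work, as an engineer would, in place of code of your own. Each camera call takes 0.05 s, during which the arm holds its last target. There are 200 camera calls.

TASK

Set this copier paper tray for the smaller stock that is marked in blue. Pull the green end stop up out of the opening it stands in and plug it into the opening with the blue dot: its socket is out of sight under the steel plate and a few millimetres off the opening's centre, so feel about with the spigot until it drops in, and leave the stop's foot flat on the plate with its paddle square across the tray. Slide the side guide in until its red pointer is on the blue band of the width scale, and leave the other things on the worktop and on the tray's ledge where they are.

Things in the scene. Friction and masses are not known exactly. Their poses are not given: they have to be found in the camera images.
- tray: Copier paper tray (fixed), a black open box 330 x 480 mm, pale front panel on its -x side. Origin: centre of its underside on the worktop. x: from the front panel to the back wall; y: along the tray from the feed edge (-y end) to the ledge (+y end); z up. Heights over the worktop: front panel 96, end walls 85, back wall 80, ledge (tray y over 198 mm) 85 mm; steel lift plate inside 36 mm.
- plate_top (a point): Centre of the middle opening, at the top of the bare steel lift plate, 36 mm above the worktop. The plate is 3 mm thick and has three round openings, 32 mm in diameter, at tray x = 0 and tray y = +20, +67 and +114 mm. Below it is a 9 mm gap, then the black socket blocks.
- stop: Green end stop, loose, about 60 g, plugged at first into the opening at tray y = +114. A paddle 36 mm wide (its x), 12 mm thick (its y) stands on a round foot 48 mm across, 6 mm thick. Origin: centre of the foot's underside, z up; the paddle reaches 66 mm above it. Seated, the foot lies on the plate (origin 36 mm over the worktop). Square across the tray: its y along the tray's y.
- stop_tip (a point): End of the stop's steel spigot, on its axis, 26 mm below the foot's underside. The spigot is 10 mm in diameter with a tapered tip (7.4 mm at the end, taper 2.5 mm high). Seated it is 14 mm deep in its hole. It goes in and out freely, with 1.8 mm play.
- mark_blue: The opening with the blue dot, at tray y = +20 or +67. Origin: centre of this opening at the plate's top; axes as the tray's. The dot, 18 mm across, is 45 mm from there towards the back wall (+x). Below, 12 mm under the plate's top, is a flat fixed black socket block with a blind hole, 11.8 mm across, 16 mm deep, its axis up to 5.5 mm in x and in y off the opening's centre, different each time and not reported.
- mark_yellow: The opening with the yellow dot, otherwise like the blue one: the other of the two at tray y = +20 and +67. Not to be used.
- width_mark: Blue band, 8 mm wide (tray x) x 14 mm, on the white width scale of the steel plate at tray y = -150 mm. Origin: its centre; axes as the tray's.
- guide_pointer (a point): Tip of the side guide's red pointer, which reaches from the guide's -y end to the edge of the width scale; it is on the band when its tray x is within 4 mm of the band's centre.
- guide_grip (a point): Middle of the top of the guide's green grip, 92 mm above the worktop: an upright block 16 mm thick (tray x), 30 mm wide (tray y), reaching down 55 mm; the guide's pale fence, 4 mm thick and 83 mm above the worktop, runs on along y from both its ends. At least 35 mm is free on either side for fingers.
- guide (a joint): Position of the side guide (m), 0 to 0.055, growing as it slides inwards (tray +x). It slides with a friction of about 3 N and stays where it is left. The fence on the other side is fixed.
- clip: Steel-black bulldog clip, 41 x 17 x 18 mm with wire loops up to 37 mm, lying on the tray's rear ledge. Origin: centre of its underside. Leave alone.
- stapler: Red and black stapler, 140 x 36 x 55 mm, beside the tray. Origin: centre of its underside. Leave alone.
- tape: Black tape dispenser, 150 x 52 x 86 mm. Origin: centre of its underside. Leave alone.
- toner: Black toner bottle with a blue collar, a cylinder 70 mm across, 180 mm high, standing upright. Origin: centre of its underside. Leave alone.
- staples: White and orange box of staples, 85 x 55 x 38 mm. Origin: centre of its underside. Leave alone.
- notes: Yellow block of sticky notes, 76 x 76 x 30 mm. Origin: centre of its underside. Leave alone.
Mind the look-alikes: they are no part of the job. Several things have the shape of the stop; the one meant has the colours described above.

How it is judged:
By the outcome, as a careful person would: the job done as asked, in the order asked, and still so for the second after the job is handed in, with the robot touching nothing.
It also fails if it takes over 67 s, if anything falls off the work surface, if the arm or the gripper's body presses on something with over 40 N, if the wrist force passes 120 N, or if a joint passes its speed limit or range.

## Working session

There is one attempt and no reset: what is moved stays moved. The work goes in short steps, Python scripts to look and compute and a tool call to move; the robot and the scene stay as the last step left them, time stands still between calls to the robot, and variables do not carry over. Pictures are saved under pics/ and viewed, about 8 in all and at most 12, crops included, and the job is handed in when it is done.

Besides the shell and the picture viewer there is one more tool, called after "Emit:" by a JSON object that holds its "method" and its "body", one argument or row to a line. servo_tool: Moves the arm, as the interface text tells. Its arguments: {"type":"object","properties":{"motion":{"type":"array"},"force":{"type":"number"}},"required":["motion"]}

```bash
mkdir -p pics; ls; python3 - <<'E'
from bench import *
import cv2,numpy as np
s=sense();print(s['time'],s['tool_pos'],s['tcp_rot'],s['finger_gap'],hold_point_z)
for n in("top","side"):
    p=camera_params(n);print(n,p)
    cv2.imwrite(f"pics/{n}0.png",cv2.resize(snapshot(n),(800,600),interpolation=cv2.INTER_CUBIC))
print(camera_params("wrist"))
E
```

```text
pics
0.0 [139.39865277 583.00076992 230.21342782] [-1.79890916e+02 -1.11175453e-02  1.66544928e+02] 85.19172816201146 18.700000000000003
top {'fx': 469.5401025172035, 'fy': 469.5401025172035, 'cx': 255.9425230402443, 'cy': 194.48389461785, 'R': array([[ 0.01574565, -0.99977381, -0.01429717],
       [-0.99741122, -0.01470184, -0.07038975],
       [ 0.07016363,  0.01536849, -0.9974171 ]]), 't': array([9.94062347e-01, 6.00303638e+02, 1.47457494e+03])}
side {'fx': 500.1224098822211, 'fy': 500.1224098822211, 'cx': 259.6896978203829, 'cy': 189.7783670834112, 'R': array([[ 0.99877946, -0.04912973, -0.00508454],
       [-0.03793619, -0.69712669, -0.71594359],
       [ 0.03162955,  0.71526264, -0.69813962]]), 't': array([-558.14927668,   81.96415781, 1290.53569723])}
{'fx': 333.4727746973907, 'fy': 333.4727746973907, 'cx': 255.92944312283748, 'cy': 195.99262070233578, 'tool_from_camera': array([[-8.97199723e-05, -9.62606411e-01, -2.70903838e-01,
         6.81631441e+01],
       [ 9.99999576e-01,  1.61947959e-04, -9.06639344e-04,
        -1.03210195e+00],
       [ 9.16609169e-04, -2.70903804e-01,  9.62605988e-01,
        -1.43013714e+02],
       [ 0.00000000e+00,  0.00000000e+00,  0.00000000e+00,
         1.00000000e+00]])}
```

View pics/top0.png

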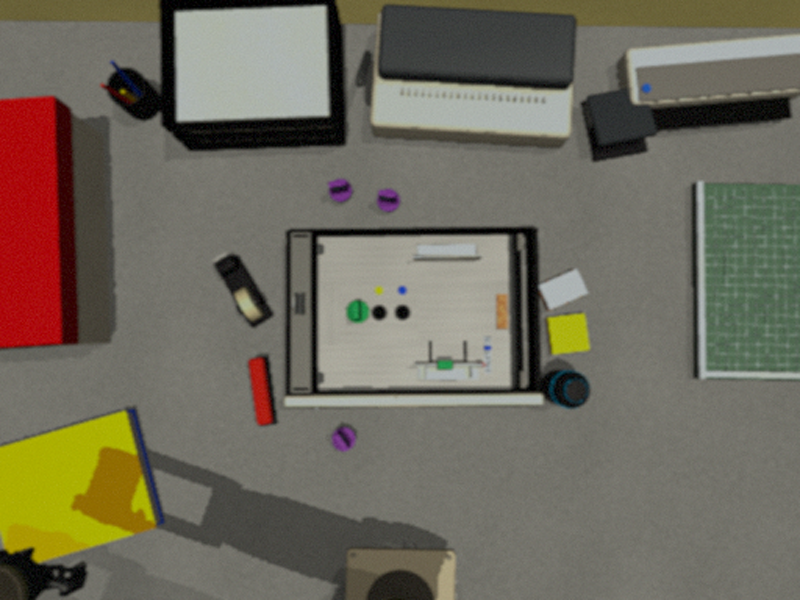

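View pics/side0.png

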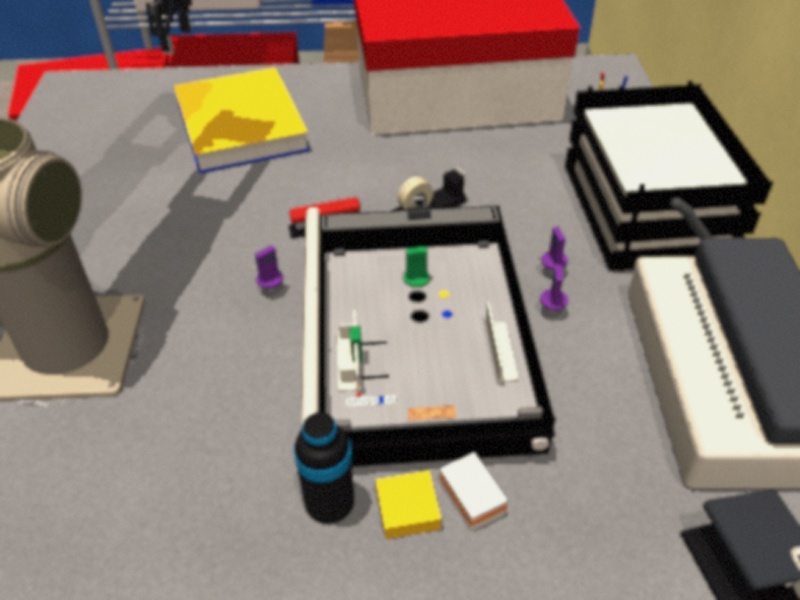

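Top view: green stop at (357,311), yellow opening (379,312), blue opening (403,312), grip (445,364), blue band about (488,348). The stop must go to tray y=+20.

```bash
cat > h.py <<'E'
from bench import *
import cv2,numpy as np
from scipy.spatial.transform import Rotation as Ro
def back(R,t,p,u,v,z):
    d=R.T@np.array([(u-p['cx'])/p['fx'],(v-p['cy'])/p['fy'],1]);c=-R.T@t
    return c+d*(z-c[2])/d[2]
def fixed(n,u,v,z,k=1.5625):
    p=camera_params(n);return back(p['R'],p['t'],p,(u+.5)/k-.5,(v+.5)/k-.5,z)
def wpose(s):
    T=np.eye(4);T[:3,:3]=Ro.from_euler('xyz',s['tcp_rot'],degrees=True).as_matrix();T[:3,3]=s['tool_pos']
    C=np.linalg.inv(T@camera_params('wrist')['tool_from_camera']);return C[:3,:3],C[:3,3]
def wr(pose,u,v,z,k=1.5625):
    return back(*pose,camera_params('wrist'),(u+.5)/k-.5,(v+.5)/k-.5,z)
def shot(n,f):
    s=sense();cv2.imwrite(f,cv2.resize(snapshot(n),(800,600),interpolation=cv2.INTER_CUBIC))
    np.savez(f[:-4],R=wpose(s)[0],t=wpose(s)[1]);return s
def delta(s,pos,rpy):
    R=Ro.from_euler('xyz',s['tcp_rot'],degrees=True)
    return R.inv().apply(np.array(pos)-s['tool_pos']).round(1),(R.inv()*Ro.from_euler('xyz',rpy,degrees=True)).as_rotvec().round(3)
E
python3 - <<'E'
from h import *
np.set_printoptions(precision=1,suppress=True)
for n,u,v,z in[("stop",357,311,80),("yel",379,312,30),("blue",403,312,30),("grip",445,362,92),("band",488,348,36),("bdot",402,290,36),("ydot",379,290,36),("fpl",287,402,96),("fpr",542,402,96)]:
    print(n,fixed("top",u,v,z))
for n,u,v,z in[("yel",418,297,33),("blue",420,316,33),("bdot",447,314,36),("ydot",444,294,36)]:print('s',n,fixed("side",u,v,z))
s=sense()
print(delta(s,[590,70,330],[180,0,180]),s['joint_pos'])
E
```

```text
stop [581.4  93.6  80. ]
yel [583.   52.7  30. ]
blue [583.8   4.1  30. ]
grip [484.6 -79.2  92. ]
band [ 513.6 -167.7   36. ]
bdot [627.9   6.7  36. ]
ydot [627.2  53.2  36. ]
fpl [403.2 223.6  96. ]
fpr [ 411.3 -265.3   96. ]
s yel [581.8  51.6  33. ]
s blue [582.4   6.5  33. ]
s bdot [627.    5.8  36. ]
s ydot [626.   53.4  36. ]
(array([-557.6, -394.3,  -99.1]), array([-0. , -0. , -0.2])) [71.7  7.5 85.3  0.  87.3 -4.9]
```

Emit:
{"method": "servo_tool", "body": {
  "motion": [
    [85,0,0,-5,0,0,-0.126],
    [85,0,0,-5,0,0,-0.126],
    [85,-28,-32,-6,0,0,0],
    [85,-28,-32,-6,0,0,0],
    [85,-28,-32,-6,0,0,0],
    [85,-28,-32,-6,0,0,0],
    [85,-28,-32,-6,0,0,0],
    [85,-28,-32,-6,0,0,0],
    [85,-28,-32,-6,0,0,0],
    [85,-28,-32,-6,0,0,0]
  ]
}}

```text
time: 1.1
tool_pos: [372.6, 325.6, 283.6]
tcp_rot: [-179.4, -0.4, -177.8]
ft_force: [0.5, -0.8, 0.0]
finger_gap: 85.0
```

Emit:
{"method": "servo_tool", "body": {
  "motion": [
    [85,-28,-32,-6,0,0,0],
    [85,-28,-32,-6,0,0,0],
    [85,-28,-32,-6,0,0,0],
    [85,-28,-32,-6,0,0,0],
    [85,-28,-32,-6,0,0,0],
    [85,-28,-32,-6,0,0,0],
    [85,-28,-32,-6,0,0,0],
    [85,-28,-32,-6,0,0,0],
    [85,0,0,0,0,0,0]
  ]
}}

```text
time: 2.0
tool_pos: [615.1, 61.4, 330.0]
tcp_rot: [-179.3, -0.7, -178.1]
ft_force: [-0.1, 0.6, 1.0]
finger_gap: 85.0
```

```bash
python3 - <<'E'
from h import *
s=shot("wrist","pics/w1.png");print(s['time'],s['tool_pos'],s['tcp_rot'],s['ft_force'])
E
```

```text
2.0 [615.11193389  61.42613682 330.0289399 ] [-179.26875146   -0.73892839 -178.12194125] [-0.07843312  0.57827699  1.01870722]
```

View pics/w1.png

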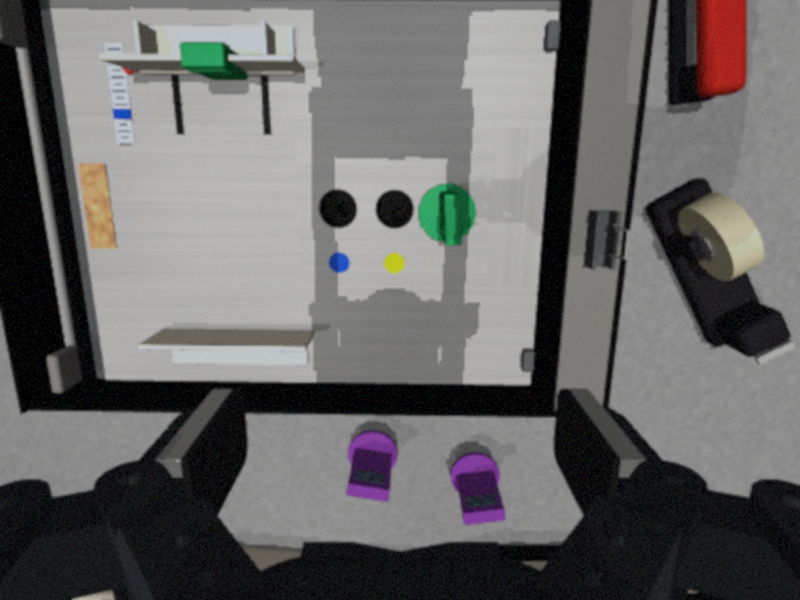

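Wrist view: blue opening (338,208), yellow (394,209), stop foot (447,213), paddle top about (449,194)–(453,243), blue dot (339,263), yellow (395,263), blue band (122,114), pointer tip about (127,70), grip top (204,52).

```bash
python3 - <<'E'
from h import *
np.set_printoptions(precision=1,suppress=True)
d=np.load("pics/w1.npz");P=(d['R'],d['t'])
for n,u,v,z in[("stopfoot",447,213,42),("padA",448.5,195,102),("padB",453,243,102),("yel",394,209,35),("blue",338,208,35),("bdot",339.5,263,36),("ydot",395,263,36),("grip",204,54,92),("band",122,114,36),("ptr",127,70,38)]:
    print(n,wr(P,u,v,z))
im=cv2.imread("pics/w1.png");a=cv2.resize(im[150:290,400:500],None,fx=4,fy=4,interpolation=3);b=cv2.resize(im[20:160,90:220],None,fx=4,fy=4,interpolation=3)
a=cv2.copyMakeBorder(a,0,0,0,0,0);cv2.imwrite("pics/w1c.png",cv2.resize(np.hstack([a,b]),(690,420)))
E
```

```text
stopfoot [583.6  93.5  42. ]
padA [566.3  89.2 102. ]
padB [599.7  94.3 102. ]
yel [582.4  49.9  35. ]
blue [583.1   3.4  35. ]
bdot [629.2   4.9  36. ]
ydot [627.6  52.2  36. ]
grip [479.2 -80.   92. ]
band [ 515.  -169.1   36. ]
ptr [ 482.7 -160.7   38. ]
```

View pics/w1c.png

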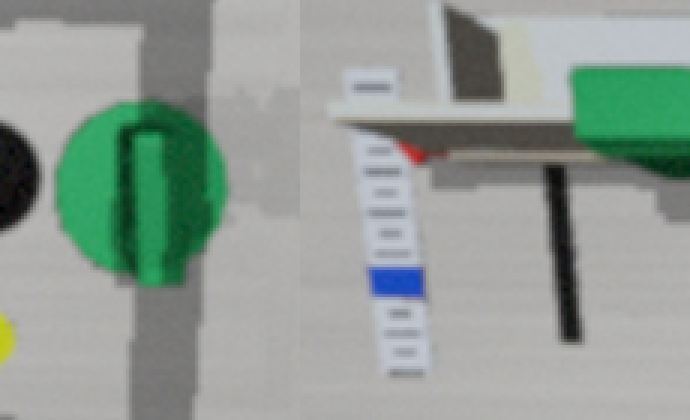

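```bash
python3 - <<'E'
from h import *
print(delta(sense(),[583,92.5,160],[180,0,-178.5]))
E
```

```text
(array([ 27.5,  32.2, 169.9]), array([-0.012, -0.014,  0.008]))
```

Emit:
{"method": "servo_tool", "body": {
  "motion": [
    [60,7,8,42,-0.012,-0.014,0.008],
    [60,7,8,42,0,0,0],
    [60,7,8,42,0,0,0],
    [60,7,8,42,0,0,0],
    [60,0,0,0,0,0,0]
  ]
}}

```text
time: 2.55
tool_pos: [581.3, 98.2, 157.0]
tcp_rot: [179.9, 0.1, -178.5]
ft_force: [-1.5, 0.7, -1.2]
finger_gap: 59.7
```

```bash
python3 - <<'E'
from h import *
s=shot("wrist","pics/w2.png");print(delta(s,[583,92.5,60],[180,0,-178.5]),s['tool_pos'],s['tcp_rot'],s['ft_force'])
E
```

```text
(array([-1.3, -6. , 96.9]), array([0.002, 0.002, 0.   ])) [581.33357842  98.19242407 156.95186603] [ 1.79860471e+02  9.95197734e-02 -1.78479623e+02] [-1.51803571  0.68805314 -1.15930094]
```

View pics/w2.png

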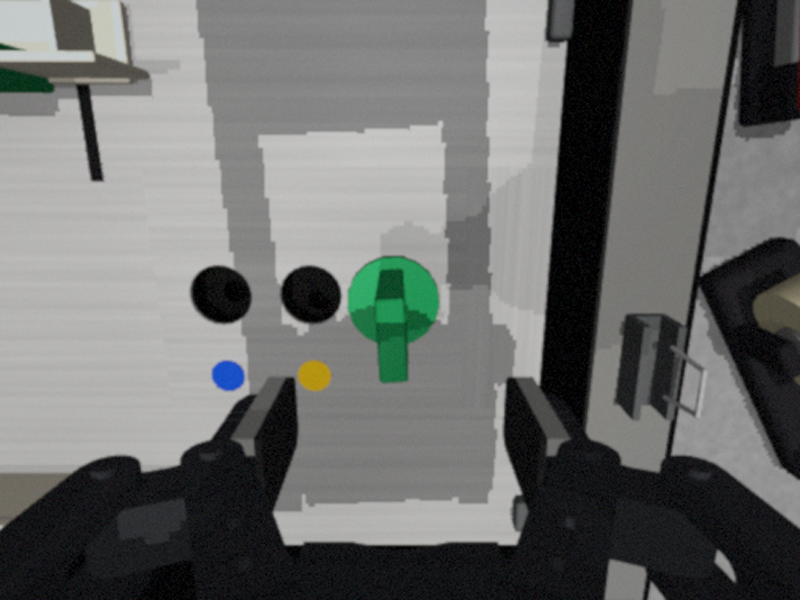

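Wrist view: stop foot centre (394,299), paddle top ending near (393,382), blue opening (221,294), yellow (311,294), blue dot (228,375), yellow (314,375). Inside the openings there is a faintly darker spot. I'll enhance that.

```bash
python3 - <<'E'
from h import *
np.set_printoptions(precision=1,suppress=True)
d=np.load("pics/w2.npz");P=(d['R'],d['t'])
for n,u,v,z in[("foot",393.5,299,41),("padtop end",393,382,102),("padtop 300",392,300,102),("padtop 322",391,322,102),("yel",311,294,35.5),("blue",221,294,35.5),("bdot",228,375.5,36),("ydot",314,375.5,36)]:
    print(n,wr(P,u,v,z))
im=cv2.imread("pics/w2.png").astype(float)
a=cv2.resize(im[255:335,180:350],None,fx=4,fy=4);b=cv2.resize(im[240:400,340:450],None,fx=2,fy=2)
a=np.clip(a*5,0,255);o=np.zeros((320,680+220,3));o[:320,:680]=a;o[:320,680:]=b
cv2.imwrite("pics/w2c.png",cv2.resize(o,(800,284)))
E
```

```text
foot [582.   93.7  41. ]
padtop end [601.   94.6 102. ]
padtop 300 [566.1  93.4 102. ]
padtop 322 [575.2  93.2 102. ]
yel [581.9  50.4  35.5]
blue [583.1   3.4  35.5]
bdot [629.    4.3  36. ]
ydot [627.7  51.2  36. ][ WARN:0@0.126] global loadsave.cpp:1063 imwrite_ Unsupported depth image for selected encoder is fallbacked to CV_8U.
```

View pics/w2c.png

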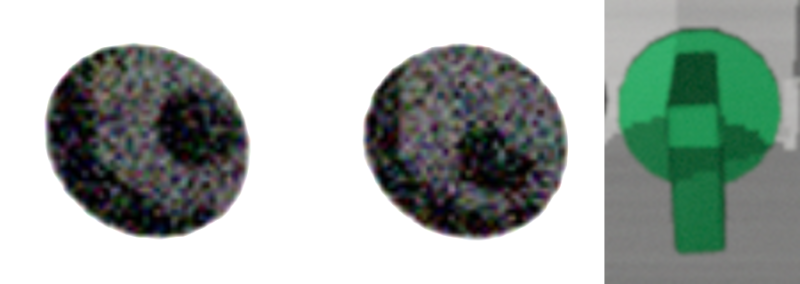

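The enhanced crop shows the socket hole in the blue opening: centre about (235,291) at the block's top, z=24. That gives a good first guess to feel from.

```bash
python3 - <<'E'
from h import *
d=np.load("pics/w2.npz");P=(d['R'],d['t'])
print(wr(P,234.8,290.7,24)-wr(P,221,294,36),wr(P,234.8,290.7,24))
print(wr(P,180+493/3.556,255+157/3.556,24)-wr(P,311,294,36))
print(delta(sense(),[583,93.6,60],[180,0,-178.5]))
E
```

```text
[  1.1394749    3.48687622 -12.        ] [584.12847896   7.02307513  24.        ]
[  5.94740547   2.10571752 -12.        ]
(array([  1.5,  -4.5, 100.9]), array([0.002, 0.007, 0.   ]))
```

Emit:
{"method": "servo_tool", "body": {
  "motion": [
    [60,-1,-4.5,0,0.002,0.002,0],
    [60,0,0,35,0,0,0],
    [60,0,0,35,0,0,0],
    [60,0,0,25,0,0,0],
    [60,0,0,0,0,0,0]
  ]
}}

```text
time: 3.1
tool_pos: [598.9, 93.1, 82.5]
tcp_rot: [180.0, 1.8, -178.4]
ft_force: [-0.5, -0.1, -0.1]
finger_gap: 60.3
```

```bash
python3 - <<'E'
from h import *
s=sense();print(delta(s,[583,93.6,60],[180,0,-178.5]),s['tool_pos'],s['tcp_rot'],s['qd'])
E
```

```text
(array([16.6,  1. , 22. ]), array([0.   , 0.031, 0.001])) [598.94836242  93.0612233   82.50852011] [ 179.97527747    1.78713361 -178.41536143] [-0.33136355 -2.72326326 -4.38437561 -0.13146369  2.386345   -0.17753025]
```

Emit:
{"method": "servo_tool", "body": {
  "motion": [
    [60,8,0.5,11,0,0.031,0],
    [60,8,0.5,11,0,0,0],
    [60,0,0,0,0,0,0],
    [60,0,0,0,0,0,0]
  ]
}}

```text
time: 3.5
tool_pos: [588.5, 93.3, 68.0]
tcp_rot: [180.0, 0.6, -178.4]
ft_force: [0.1, 1.0, 0.1]
finger_gap: 60.0
```

```bash
python3 - <<'E'
from h import *
s=sense();print(delta(s,[583,93.6,60],[180,0,-178.5]),s['tool_pos'],s['tcp_rot'],s['qd'])
E
```

```text
(array([5.5, 0.4, 7.9]), array([0.001, 0.01 , 0.001])) [588.47856303  93.31651166  68.00167588] [ 179.95954469    0.55201343 -178.44957228] [-0.03878248 -0.33754236  0.61751045 -0.01670335  0.2614739  -0.15426602]
```

Emit:
{"method": "servo_tool", "body": {
  "motion": [
    [60,5.5,0.4,7.9,0,0.01,0],
    [60,2,0,3,0,0.003,0],
    [0,0,0,0,0,0,0],
    [0,0,0,0,0,0,0],
    [0,0,0,0,0,0,0],
    [0,0,0,0,0,0,0],
    [0,0,0,0,0,0,0],
    [0,0,0,0,0,0,0]
  ],
  "force": 60
}}

```text
time: 4.3
tool_pos: [581.5, 93.9, 58.2]
tcp_rot: [179.9, -0.1, -178.4]
ft_force: [-0.7, -0.5, -0.0]
finger_gap: 11.3
```

Emit:
{"method": "servo_tool", "body": {
  "motion": [
    [0,0,0,-12,0,0,0],
    [0,0,0,-12,0,0,0],
    [0,0,0,-12,0,0,0],
    [0,0,0,-12,0,0,0],
    [0,0,0,0,0,0,0]
  ]
}}

```text
time: 4.8
tool_pos: [582.6, 93.9, 112.0]
tcp_rot: [179.9, 0.0, -178.4]
ft_force: [0.4, -1.2, -0.9]
finger_gap: 11.4
```

```bash
python3 - <<'E'
from h import *
s=sense();print(delta(s,[583.6,7.2,95],[180,0,-178.5]),s['tool_pos'],s['tcp_rot'],s['finger_gap'])
E
```

```text
(array([  1.4, -86.7,  16.9]), array([0.001, 0.001, 0.001])) [582.6153395   93.87433195 111.99066564] [ 1.79935263e+02  4.94955766e-02 -1.78434029e+02] 11.432477036647494
```

Emit:
{"method": "servo_tool", "body": {
  "motion": [
    [0,0,-20,0,0,0,0],
    [0,0,-22,0,0,0,0],
    [0,0,-22,0,0,0,0],
    [0,0,-18,0,0,0,0],
    [0,0,-4,0,0,0,0],
    [0,0,0,0,0,0,0],
    [0,0,0,0,0,0,0]
  ]
}}

```text
time: 5.5
tool_pos: [585.8, 6.4, 114.2]
tcp_rot: [179.9, 0.2, -178.4]
ft_force: [0.2, 0.7, 0.0]
finger_gap: 11.4
```

```bash
python3 - <<'E'
from h import *
s=shot("wrist","pics/w3.png");print(delta(s,[583.6,7.2,88],[180,0,-178.5]),s['tool_pos'],s['tcp_rot'],s['finger_gap'])
E
```

```text
(array([ 2.3,  0.8, 26.2]), array([0.002, 0.004, 0.002])) [585.81667734   6.42358501 114.1842527 ] [ 179.91195238    0.24293055 -178.36536423] 11.428937945901797
```

View pics/w3.png

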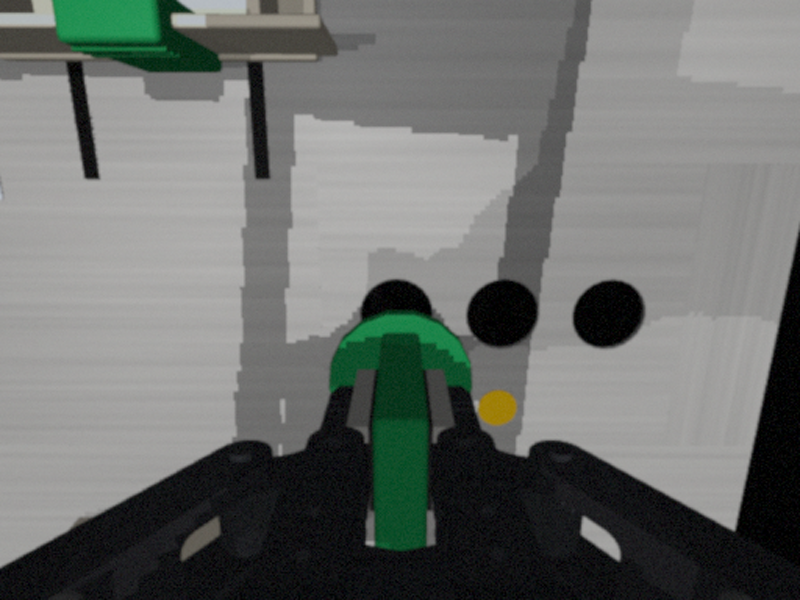

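Wrist view: stop held upright in the jaws. Foot's far rim is at (400,312), columns 330–471; blue opening is behind it, top rim at (397,280). I'll check the stop's offset in the grip.

```bash
python3 - <<'E'
from h import *
d=np.load("pics/w3.npz");P=(d['R'],d['t']);s=sense()
print(wr(P,400,311.5,98)+[24,0,0]-s['tool_pos'],wr(P,397,280,36)+[16,0,0],wr(P,502.5,313.5,36),wr(P,608.5,314,36), wr(P,497,408,36))
E
```

```text
[  2.05604784  -2.10270641 -16.17590408] [583.98185887   3.3353492   36.        ] [581.85779859  50.42711676  36.        ] [580.76249505  97.37837924  36.        ] [627.91410076  51.6551805   36.        ]
```

Emit:
{"method": "servo_tool", "body": {
  "motion": [
    [0,2.5,1.6,8,0.002,0.004,0.002],
    [0,1,0.6,8,0,0,0],
    [0,0,0,8,0,0,0],
    [0,0,0,0,0,0,0],
    [0,0,0,0,0,0,0]
  ]
}}

```text
time: 6.05
tool_pos: [581.0, 11.7, 86.8]
tcp_rot: [180.0, -0.1, -178.3]
ft_force: [0.0, 0.7, 0.2]
finger_gap: 11.5
```

```bash
python3 - <<'E'
from h import *
s=sense();print(delta(s,[583.2,8,74],[180,0,-178.5]),s['tool_pos'],s['tcp_rot'],s['ft_force'])
E
```

```text
(array([-2.1, -3.8, 12.7]), array([ 0.   , -0.002,  0.004])) [580.98288258  11.74689488  86.75229734] [ 1.79997552e+02 -1.21498986e-01 -1.78279168e+02] [0.02673305 0.68407464 0.23410584]
```

Emit:
{"method": "servo_tool", "body": {
  "motion": [
    [0,-2.1,-3.8,0,0,-0.002,0.004],
    [0,0,0,0,0,0,0],
    [0,0,0,4,0,0,0],
    [0,0,0,4,0,0,0],
    [0,0,0,0,0,0,0]
  ]
}}

```text
time: 6.55
tool_pos: [584.1, 7.4, 78.8]
tcp_rot: [-180.0, 0.1, -178.6]
ft_force: [-1.0, -0.3, -0.4]
finger_gap: 11.5
```

```bash
python3 - <<'E'
from h import *
s=sense();print(delta(s,[583.2,8,73],[180,0,-178.5]),s['tool_pos'],s['tcp_rot'],s['ft_force'])
E
```

```text
(array([0.8, 0.7, 5.8]), array([-0.   ,  0.001, -0.001])) [584.05583033   7.35138357  78.8128473 ] [-1.79990849e+02  7.62306681e-02 -1.78552075e+02] [-0.9745102  -0.2692687  -0.38061594]
```

Within a millimetre of the guess. I'll go down gently and feel.

Emit:
{"method": "servo_tool", "body": {
  "motion": [
    [0,0.6,0.5,2,0,0,0],
    [0,0,0,2,0,0,0],
    [0,0,0,2,0,0,0],
    [0,0,0,2,0,0,0],
    [0,0,0,1.5,0,0,0],
    [0,0,0,1.5,0,0,0]
  ]
}}

```text
time: 7.15
tool_pos: [583.0, 8.2, 67.5]
tcp_rot: [180.0, 0.0, -178.5]
ft_force: [-3.1, 0.6, 0.6]
finger_gap: 11.2
```

The tip is 5 mm below the block's top with no vertical force, so it has found the hole. Going on down.

Emit:
{"method": "servo_tool", "body": {
  "motion": [
    [0,0,0,2,0,0,0],
    [0,0,0,2,0,0,0],
    [0,0,0,2,0,0,0],
    [0,0,0,1.5,0,0,0],
    [0,0,0,0.5,0,0,0]
  ]
}}

```text
time: 7.65
tool_pos: [582.7, 8.2, 58.1]
tcp_rot: [180.0, -0.0, -178.5]
ft_force: [-1.8, 0.4, 3.9]
finger_gap: 11.4
```

Emit:
{"method": "servo_tool", "body": {
  "motion": [
    [0,0,0,0.5,0,0,0],
    [0,0,0,0,0,0,0],
    [50,0,0,0,0,0,0],
    [50,0,0,0,0,0,0],
    [50,0,0,0,0,0,0],
    [50,0,0,0,0,0,0],
    [50,0,0,-10,0,0,0],
    [50,0,0,-25,0,0,0],
    [50,0,0,-30,0,0,0],
    [50,0,0,-30,0,0,0]
  ]
}}

```text
time: 8.65
tool_pos: [579.7, 8.2, 152.1]
tcp_rot: [179.9, -0.5, -178.6]
ft_force: [0.4, -0.8, -0.0]
finger_gap: 49.6
```

Emit:
{"method": "servo_tool", "body": {
  "motion": [
    [50,0,0,-30,0,0,0],
    [50,0,0,0,0,0,0],
    [50,0,0,0,0,0,0]
  ]
}}

```text
time: 8.95
tool_pos: [583.1, 8.0, 191.7]
tcp_rot: [-180.0, 0.1, -178.6]
ft_force: [-0.6, 0.2, -1.0]
finger_gap: 49.9
```

```bash
python3 - <<'E'
from h import *
s=shot("wrist","pics/w4.png");print(s['time'],s['tool_pos'],s['tcp_rot'],s['finger_gap'])
E
```

```text
8.95 [583.14947614   7.96325761 191.6696023 ] [-1.79987173e+02  1.49657025e-01 -1.78551445e+02] 49.886079796629126
```

View pics/w4.png

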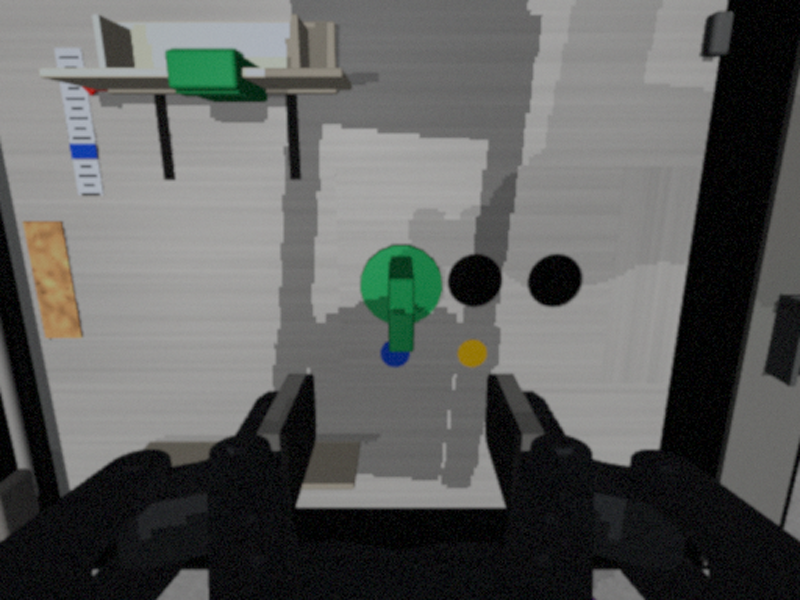

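Stop is seated: foot at (401,285), paddle square, blue dot beside it. Grip top is around (204,70), band at (84,152), pointer about (91,91).

```bash
python3 - <<'E'
from h import *
d=np.load("pics/w4.npz");P=(d['R'],d['t']);s=sense()
print(s['joint_pos'])
for n,u,v,z in[("gripL",168,70,92),("gripR",239,70,92),("griptop",203,49,92),("gripbot",203,88,92),("band",84,152,36),("ptr",91,92,40),("foot",401,284.5,42),("bluetop",122,114,36)]:print(n,wr(P,u,v,z).round(1))
im=cv2.imread("pics/w4.png")
cv2.imwrite("pics/w4c.png",cv2.resize(im[35:205,35:260],None,fx=3.4,fy=3.4,interpolation=3))
E
```

```text
[-4.25503941e+00  5.94126705e+00  9.10284941e+01  1.34013458e-03
  8.28182823e+01 -9.57068100e+01]
gripL [480.4 -95.6  92. ]
gripR [479.6 -65.1  92. ]
griptop [471.8 -79.9  92. ]
gripbot [487.2 -81.1  92. ]
band [ 515.3 -169.    36. ]
ptr [ 484.8 -158.7   40. ]
foot [584.2   7.1  42. ]
bluetop [ 495.1 -145.7   36. ]
```

View pics/w4c.png

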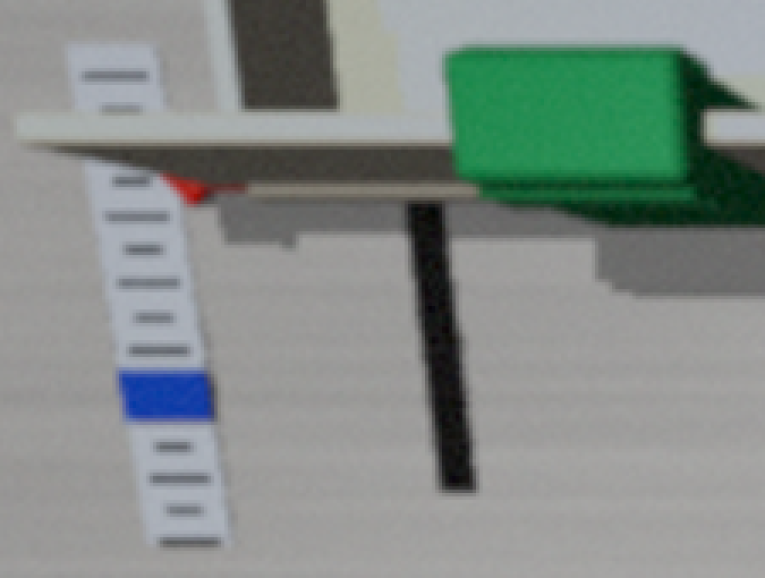

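Emit:
{"method": "servo_tool", "body": {
  "motion": [
    [50,0,0,0,0,0,0.145],
    [50,0,0,0,0,0,0.145],
    [50,0,0,0,0,0,0.145],
    [50,0,0,0,0,0,0.145],
    [50,0,0,0,0,0,0.145],
    [50,0,0,0,0,0,0.145],
    [50,0,0,0,0,0,0.145],
    [50,0,0,0,0,0,0.145],
    [50,0,0,0,0,0,0.145],
    [50,0,0,0,0,0,0.145]
  ]
}}

```text
time: 10.0
tool_pos: [576.5, 8.4, 179.2]
tcp_rot: [-179.1, -0.2, 95.7]
ft_force: [-0.4, -0.3, -0.2]
finger_gap: 50.1
```

```bash
python3 - <<'E'
from h import *
s=sense();print(s['tcp_rot'],s['tool_pos'],delta(s,[480.5,-80.5,150],[180,0,91.5]))
E
```

```text
[-1.79077434e+02 -1.60770916e-01  9.57036454e+01] [576.49190839   8.38997246 179.16688863] (array([ -79. , -103.9,   30.6]), array([-0.016, -0.002,  0.073]))
```

Emit:
{"method": "servo_tool", "body": {
  "motion": [
    [50,-5,-5,0,-0.016,-0.002,0.06],
    [50,-17,-22,0,0,0,0],
    [50,-17,-22,4,0,0,0],
    [50,-17,-22,4,0,0,0],
    [50,-15,-20,4,0,0,0],
    [50,0,0,0,0,0,0],
    [50,0,0,0,0,0,0]
  ]
}}

```text
time: 10.7
tool_pos: [480.1, -66.5, 157.7]
tcp_rot: [-179.2, -0.2, 91.8]
ft_force: [0.1, 0.1, 0.0]
finger_gap: 50.2
```

```bash
python3 - <<'E'
from h import *
s=sense();print(s['tcp_rot'],s['tool_pos'],delta(s,[480.5,-80.5,62],[180,0,91.5]))
E
```

```text
[-179.22250304   -0.1994152    91.81293354] [480.07043829 -66.5404258  157.74057339] (array([-14.3,   1.3,  95.7]), array([-0.014, -0.003,  0.005]))
```

Emit:
{"method": "servo_tool", "body": {
  "motion": [
    [50,-13,0,0,-0.014,-0.003,0.005],
    [50,0,0,12,0,0,0],
    [50,0,0,12,0,0,0],
    [50,0,0,10,0,0,0],
    [50,0,0,0,0,0,0],
    [50,0,0,0,0,0,0]
  ]
}}

```text
time: 11.3
tool_pos: [481.4, -78.8, 118.9]
tcp_rot: [-180.0, -0.1, 91.6]
ft_force: [-0.5, -0.1, 0.8]
finger_gap: 49.8
```

```bash
python3 - <<'E'
from h import *
s=sense();print(s['tcp_rot'],s['tool_pos'],delta(s,[480.5,-80.5,62],[180,0,91.5]))
E
```

```text
[-1.79967431e+02 -8.72658258e-02  9.16228868e+01] [481.43728666 -78.82033422 118.85621212] (array([-1.7, -1. , 56.9]), array([-0.001, -0.002,  0.002]))
```

Emit:
{"method": "servo_tool", "body": {
  "motion": [
    [50,-1.7,-1,8,0,-0.002,0.002],
    [50,0,0,12,0,0,0],
    [50,0,0,12,0,0,0],
    [50,0,0,12,0,0,0],
    [50,0,0,4,0,0,0],
    [50,0,0,0,0,0,0],
    [50,0,0,0,0,0,0]
  ]
}}

```text
time: 12.0
tool_pos: [480.1, -80.2, 66.1]
tcp_rot: [-179.9, 0.0, 91.5]
ft_force: [0.6, -0.2, 1.1]
finger_gap: 50.2
```

```bash
python3 - <<'E'
from h import *
s=sense();print(s['tcp_rot'],s['tool_pos'],s['ft_force'],delta(s,[480.5,-80.5,62],[180,0,91.5]))
E
```

```text
[-1.79915391e+02  1.60189546e-02  9.15306988e+01] [480.08603718 -80.22666361  66.08947709] [ 0.5863796  -0.24564822  1.07322388] (array([-0.3,  0.4,  4.1]), array([-0.001,  0.   ,  0.001]))
```

Emit:
{"method": "servo_tool", "body": {
  "motion": [
    [0,0,0,0,0,0,0],
    [0,0,0,0,0,0,0],
    [0,0,0,0,0,0,0],
    [0,0,0,0,0,0,0],
    [0,0,0,0,0,0,0]
  ],
  "force": 40
}}

```text
time: 12.5
tool_pos: [480.7, -80.4, 67.2]
tcp_rot: [180.0, 0.0, 91.5]
ft_force: [1.3, 0.2, -1.0]
finger_gap: 15.2
```

Emit:
{"method": "servo_tool", "body": {
  "motion": [
    [0,0,7,0,0,0,0],
    [0,0,7,0,0,0,0],
    [0,0,7,0,0,0,0],
    [0,0,6,0,0,0,0],
    [0,0,0,0,0,0,0],
    [0,0,0,0,0,0,0],
    [0,0,0,0,0,0,0]
  ]
}}

```text
time: 13.2
tool_pos: [509.9, -79.7, 67.1]
tcp_rot: [-179.9, 0.0, 91.5]
ft_force: [-2.6, -0.2, 1.5]
finger_gap: 15.2
```

```bash
python3 - <<'E'
from h import *
s=sense();w=snapshot("wrist");np.savez("pics/w5",R=wpose(s)[0],t=wpose(s)[1])
a=snapshot("side");t=snapshot("top");p=camera_params("side")
def pr(n,X):
    p=camera_params(n);c=p['R']@np.array(X)+p['t'];return p['fx']*c[0]/c[2]+p['cx'],p['fy']*c[1]/c[2]+p['cy']
o=np.zeros((600,800,3),np.uint8)
B=(515,-167,36)
for im,n,x0 in((a,"side",0),(t,"top",400)):
    u,v=map(int,pr(n,B));print(n,u,v,[pr(n,(x,-159,38)) for x in (500,510,520)])
    o[:240,x0:x0+400]=cv2.resize(im[v-12:v+12,u-20:u+20],(400,240),interpolation=3)
o[245:,:]=cv2.resize(w,(474,355)) if 0 else 0
o[245:600,150:623]=cv2.resize(w,(473,355))
cv2.imwrite("pics/g.png",o)
E
```

```text
side 244 255 [(np.float64(237.75594611688095), np.float64(252.66746354525205)), (np.float64(242.0443648209597), np.float64(252.48775073151796)), (np.float64(246.33045837537153), np.float64(252.30813535677424))]
top 311 222 [(np.float64(309.40175328253383), np.float64(226.8432803665349)), (np.float64(309.4265307655887), np.float64(223.64198191939025)), (np.float64(309.45128460737095), np.float64(220.44373797012844))]
```

View pics/g.png

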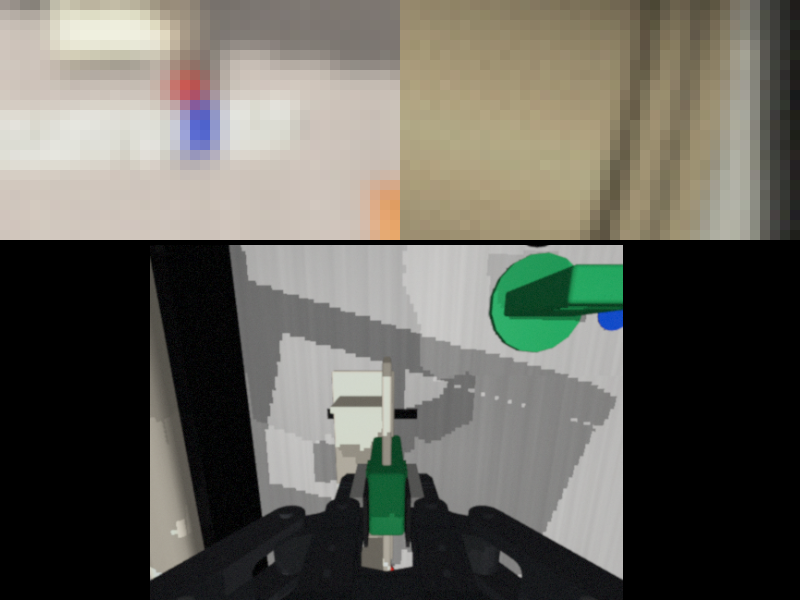

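Side crop (10x): red pointer at (187,87), blue band at (202,128). So the pointer is still a few mm short. I'll quantify this with centroids.

```bash
cat > m.py <<'E'
from h import *
def m():
    a=snapshot("side").astype(float);x0,y0=224,240
    c=a[y0:y0+27,x0:x0+40];b,g,r=c[...,0],c[...,1],c[...,2]
    yy,xx=np.mgrid[y0:y0+27,x0:x0+40];p=camera_params("side");out=[]
    for w,z in((np.clip(r-g-35,0,None)*(b>g*.85),38),(np.clip(b-np.maximum(r,g)-25,0,None),36)):
        u,v=(w*xx).sum()/w.sum(),(w*yy).sum()/w.sum();q=back(p['R'],p['t'],p,u,v,z);out.append(q);print(u.round(2),v.round(2),q.round(1))
    e=out[1]-out[0];th=np.radians(1.5);print("to go along tray x",e[0]*np.cos(th)+e[1]*np.sin(th))
E
python3 -c "
from m import *
m()"
```

```text
242.22 251.23 [ 510.5 -155.3   38. ]
243.52 255.39 [ 513.2 -166.1   36. ]
to go along tray x 2.4015798078979125
```

Emit:
{"method": "servo_tool", "body": {
  "motion": [
    [0,0,2.8,0,0,0,0],
    [0,0,0,0,0,0,0],
    [0,0,0,0,0,0,0]
  ]
}}

```text
time: 13.7
tool_pos: [512.7, -79.6, 67.1]
tcp_rot: [-179.9, 0.0, 91.5]
ft_force: [-2.1, 0.0, 1.6]
finger_gap: 15.4
```

```bash
python3 -c "
from m import *
m();print(sense()['tool_pos'])"
```

```text
243.3 251.22 [ 513.  -155.4   38. ]
243.49 255.46 [ 513.1 -166.4   36. ]
to go along tray x -0.18090984421339634
[512.73869515 -79.62638697  67.14581221]
```

Pointer is now on the band within about 0.2 mm. Releasing and retreating up.

Emit:
{"method": "servo_tool", "body": {
  "motion": [
    [50,0,0,0,0,0,0],
    [50,0,0,0,0,0,0],
    [50,0,0,0,0,0,0],
    [50,0,0,0,0,0,0],
    [50,0,0,-15,0,0,0],
    [50,0,0,-20,0,0,0],
    [50,0,0,-25,0,0,0],
    [50,0,0,-25,0,0,0],
    [50,0,0,-25,0,0,0],
    [50,0,0,-25,0,0,0]
  ]
}}

```text
time: 14.75
tool_pos: [511.3, -78.9, 208.9]
tcp_rot: [-179.8, -0.0, 91.5]
ft_force: [0.8, -0.4, -0.2]
finger_gap: 49.7
```

Emit:
{"method": "servo_tool", "body": {
  "motion": [
    [50,-30,0,-15,0,0,0],
    [50,-40,0,-15,0,0,0],
    [50,-40,0,-15,0,0,0],
    [50,-30,0,0,0,0,0],
    [50,0,0,0,0,0,0],
    [50,0,0,0,0,0,0]
  ]
}}

```text
time: 15.35
tool_pos: [518.3, -224.0, 271.2]
tcp_rot: [179.3, 0.4, 91.7]
ft_force: [-0.6, 0.3, -0.1]
finger_gap: 50.0
```

```bash
python3 - <<'E'
from m import *
m();s=shot("wrist","pics/w6.png");print(s['tool_pos'],s['tcp_rot'])
w=cv2.imread("pics/w6.png")
a=snapshot("side");o=np.zeros((600,800,3),np.uint8)
o[:300,:400]=cv2.resize(w,(400,300));o[300:,:400]=cv2.resize(a[240:270,224:264],(400,300),interpolation=3)
o[:,400:]=cv2.resize(a[125:305,190:360][:, :],(400,424),interpolation=3)[:,:].repeat(1,0) if 0 else cv2.copyMakeBorder(cv2.resize(a[125:305,190:360],(400,424),interpolation=3),0,176,0,0,0)
cv2.imwrite("pics/f.png",o)
E
```

```text
243.27 251.19 [ 512.9 -155.3   38. ]
243.47 255.48 [ 513.1 -166.4   36. ]
to go along tray x -0.15529238543909185
[ 518.19716267 -223.79491962  271.01682196] [179.29807771   0.4096645   91.71684809]
```

View pics/f.png

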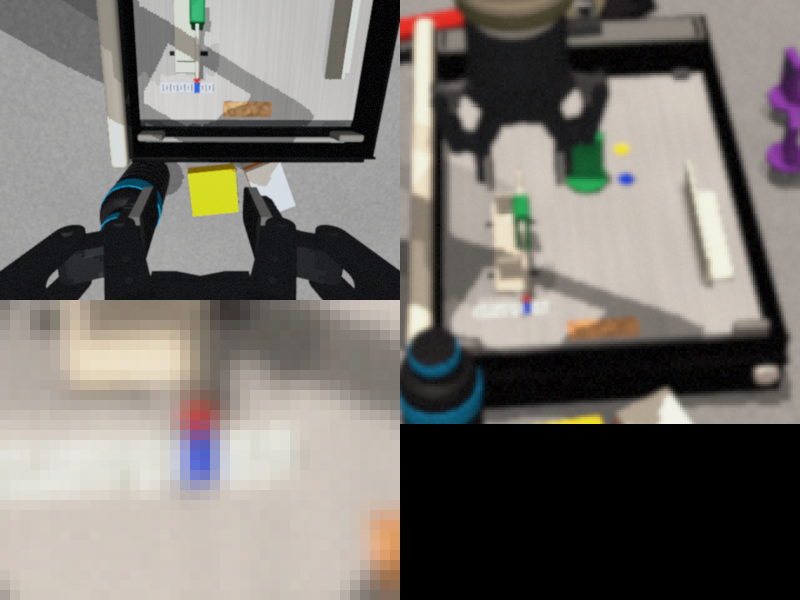

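The final picture shows the pointer directly over the blue band in both cameras, the stop upright beside the blue dot, and the gripper clear of everything. Handing in.

```bash
python3 -c "
from bench import *
print(hand_in())"
```

```text
the job is handed in; nothing more can be done
None
```

The tray is set for the blue-marked stock, and I handed the job in at about 15.5 s of the 67 s allowed.

- **End stop:** I pulled the green stop from tray y=+114 and plugged it into the blue-dot opening at +20. An enhanced picture showed the socket hole, and the spigot dropped in on the first try with almost no force. The foot met the plate at 3.9 N with the tool at 58.1 mm, against 58.2 mm when I gripped the stop at its old seat. The picture after release shows it upright, with its paddle square across the tray to the eye.
- **Side guide:** I gripped it and slid it in about 32 mm. After release, the side camera put the red pointer within 0.2 mm of the band's centre, where 4 mm is allowed.
- **Other things:** I touched nothing else. The toner, notes and staples show undisturbed in the last views. I did not check the rest one by one at the end.

**Disagreements:** the cameras differed by about 2 mm in absolute position (band x about 515 mm by wrist camera, 513 mm by side camera). For the guide I relied on the pointer-to-band offset within one picture. For the stop I averaged estimates about 2 mm apart, and the hole took the spigot. No check failed.

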